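Put the engraver's tools back on their shadow tiles

ROBOT

A 6-joint arm with a two-finger parallel gripper is mounted at the origin on the work surface; the furniture and walls round the work are solid. World frame = base frame: x ahead of the robot, y to its left, z up, the work surface at z = 0. Lengths are in m, angles in rad, forces in N, time in s.
With the tool pointing down it reaches from about 0.35 to 0.85 m from the base axis. Payload 8.1 kg.
Tool frame: the origin (TCP) lies at the very end of the fingers, on their centre line; the grasp point (between the pads) lies 19 mm behind it; x points along the fingers, y is the direction in which the jaws open and shut, and the axes are right-handed (so a half turn about x gives the same grasp; the last joint's range is limited). The gripper opens to 93 mm and grips with 3 to 60 N. Pads are 15 mm wide; open, the fingers measure 128 mm over their backs; the gripper's body (75 mm by 188 mm) begins 65 mm behind the grasp point.
Start: joints at [-0.085, 0.13, 1.488, -0, 1.523, -0.085], TCP at [0.6, 0, 0.219] pointing down, gripper open.
Joint ranges: [-2.96, 2.96], [-0.89, 2.26], [0.02, 2.5], [-1.34, 4.48], [0, 2.73], [-2.66, 2.66]. Speed limits (rad/s): [2.39, 2.39, 2.79, 3.14, 3.14, 3.14].

INTERFACE

Orientations are given as a rotation vector (axis times angle).
In Python, from plant import * gives the robot as it stands. The module is installed in compiled form; this text tells all that it offers.
- The arm moves only by the tool apply_moves, never from a script. Its argument "series" is a list of rows, each an object with "jaw": the gripper's target within -1 to 1 (shut at 1, half-way at 0, fully open at -1); "linear": the shift along the tool's x, y, z normalised to -1 to 1, where 1 is 0.6 m, a list of three; "roll": the turn about the tool's x normalised to -1 to 1, where 1 is 30 degrees. A call has 1 to 20 rows; each row is the pose to reach, as a shift and turn from the pose measured when the call began, along the tool's axes at that moment; what a row does not reach only later rows make up. A row lasts 1/8 s, in which the tool goes at most 62.5 mm and 10.7 degrees, less where a joint would pass 70% of its speed; a pose out of reach is approached as far as the arm can. A call with a number of a shift or a turn outside -1 to 1 is refused whole. A call with a gripper value outside its range is refused whole. The fingers move at their own pace and stop on an object; "force" is the grip in N (left out, the last holds). Time passes only in rows, so rows that repeat a pose let the fingers close. It gives the time, the measured TCP pose, the force and the opening at its end, in the units of the state.
- read_state(): the state, without advancing time (a new reading comes with each control period).
- read_camera(name): name is "scene" or "side" or "wrist"; returns a dict with "pixels" (480x640x3 uint8, blue, green, red), "intrinsics" (3x3 intrinsics, pixels), "D" ([k1, k2, p1, p2, k3] as OpenCV has them; the pictures are not rectified), "rvec" (rotation vector, rad) and "tvec" (3), from world to camera coordinates, as OpenCV has them; the wrist camera has in their place "tool_from_camera" (4x4, takes a point from camera to tool coordinates, whose origin is the TCP and whose axes are the tool frame's). Camera axes: x right, y down, z forward; pixel columns grow to the right and rows downward; lengths in m; the calibration is good to about 2 mm. A picture is of the moment at which its call begins: read the wrist's pose just before it. There is no depth.
- close_job(): hands the job in, once; it reports no verdict.
The state is a dict: "t": time; "q": joint angles; "dq": joint speeds; "joint_torque": joint torques, N m; "tool_pos": TCP position; "orientation": TCP orientation; "force": force on the tool from outside, world axes, zero at the start; "wrist_torque": the same for the moment, N m; "opening": finger opening in m.
Only numpy, scipy, OpenCV 4.12 (cv2) and the standard library are available. Lean on these libraries where they do the work, as an engineer would, in place of code of your own. Each camera call takes 0.05 s, during which the arm holds its last target. There are 200 camera calls.

TASK

Put the four pieces lying on the near part of the bench (red ink tube, green ink tube, flat brush and red-handled burin) back on the white shadow tiles, one after another: each flat on the tile that shows its own outline, the red tube on the red outline and the green tube on the green one, centred on the outline and lying along it; either way round will do. Leave the brass weight and the black loupe standing where they are, and let go of everything at the end.

Things in the scene. Friction and masses are not known exactly. Their poses are not given: they have to be found in the camera images.
- red_tube: red part-used ink tube lying flat, 44 mm (x) by 137 mm (y) by 30 mm high, with a black cap 22 mm wide at the -y end. Starts with its long axis pointing roughly away from the robot (within 20 degrees), on the near part of the table. Origin: centre of its underside; long axis y; about 37 mm wide at the middle, where it can be pinched across x.
- green_tube: green part-used ink tube lying flat, 44 mm (x) by 137 mm (y) by 30 mm high, with a black cap 22 mm wide at the -y end. Starts with its long axis pointing roughly away from the robot (within 20 degrees), on the near part of the table. Origin: centre of its underside; long axis y; about 37 mm wide at the middle, where it can be pinched across x.
- brush: flat brush lying down, 40 mm (x) by 172 mm (y) by 14 mm high: red wooden handle to +y, pale metal ferrule 40 mm wide and 22 mm long with its centre 39 mm from the origin towards -y, dark bristles beyond it. Origin: centre of its underside. The ferrule has parallel sides and is the best place to pinch it, across x. Starts with its long axis pointing roughly away from the robot (within 20 degrees), on the near part of the table.
- burin: engraver's burin lying down, 24 mm (x) by 114 mm (y) by 24 mm high: dark red mushroom handle to +y, 20 mm wide across x where gripped and 36 mm long with its centre 39 mm from the origin towards +y; thin 4 mm steel shank towards -y, about 5 mm above the surface. Origin: centre of its underside, halfway along the whole tool. It is balanced in the handle. Starts with its long axis pointing roughly away from the robot (within 20 degrees), on the near part of the table.
- tile_red: white plastic shadow tile fixed to the table, 80 mm (its x) by 178 mm (its y) by 6 mm thick, rounded edges, a small screw head at each corner, nothing else standing on it. Origin: centre of its underside (top face 6 mm above). The painted outline is life-size, centred on the tile and drawn in the same frame as the tool. This one shows a red ink tube (cap to its -y).
- tile_green: white plastic shadow tile fixed to the table, 80 mm (its x) by 178 mm (its y) by 6 mm thick, rounded edges, a small screw head at each corner, nothing else standing on it. Origin: centre of its underside (top face 6 mm above). The painted outline is life-size, centred on the tile and drawn in the same frame as the tool. This one shows a green ink tube (cap to its -y).
- tile_brush: white plastic shadow tile fixed to the table, 80 mm (its x) by 178 mm (its y) by 6 mm thick, rounded edges, a small screw head at each corner, nothing else standing on it. Origin: centre of its underside (top face 6 mm above). The painted outline is life-size, centred on the tile and drawn in the same frame as the tool. This one shows a black flat brush (bristles to its -y).
- tile_burin: white plastic shadow tile fixed to the table, 80 mm (its x) by 178 mm (its y) by 6 mm thick, rounded edges, a small screw head at each corner, nothing else standing on it. Origin: centre of its underside (top face 6 mm above). The painted outline is life-size, centred on the tile and drawn in the same frame as the tool. This one shows a blue burin (round handle to its +y, thin shank to its -y).
- weight: loose brass paper weight with a knob, 47 mm across, 61 mm high, standing among the tools; not to be moved. Origin: centre of its underside. Not listed, fixed: an open carton 0.27 m high at the robot's right, about 0.12 m right of the rightmost tool; the hand may start in it, so first rise straight up to 0.4 m. Other clutter stands 0.1 m or more from every grip.
- magnifier: loose black stand loupe, 42 mm across, 40 mm high, standing among the tools; not to be moved. Origin: centre of its underside.
There are look-alikes about, which are no part of the job. There is more than one size of the green_tube; the job needs the larger.

How it is judged:
At the end, for the whole second after the job is handed in: Each of the four pieces rests flat (within 0.15 rad) and still on its own tile, its centre within 15 mm of the tile's centre and its long axis within 0.17 rad of the tile's, either way round; the brass weight and the loupe stand within 20 mm of where they began (horizontal distance between red_tube and tile_red below 0.015 m and angle between the y axis of red_tube and the y axis of tile_red, either way round below 0.17 rad and angle between each of red_tube, green_tube, brush, burin's own z axis and vertical below 0.15 rad and z of red_tube in the frame of tile_red between 0.002 and 0.011 m and linear speed of each of red_tube, green_tube, brush, burin below 0.02 m/s and angular speed of each of red_tube, green_tube, brush, burin below 0.2 rad/s and horizontal distance between green_tube and tile_green below 0.015 m and angle between the y axis of green_tube and the y axis of tile_green, either way round below 0.17 rad and z of green_tube in the frame of tile_green between 0.002 and 0.011 m and horizontal distance between brush and tile_brush below 0.015 m and angle between the y axis of brush and the y axis of tile_brush, either way round below 0.17 rad and z of brush in the frame of tile_brush between 0.002 and 0.011 m and horizontal distance between burin and tile_burin below 0.015 m and angle between the y axis of burin and the y axis of tile_burin, either way round below 0.17 rad and z of burin in the frame of tile_burin between 0.002 and 0.011 m and distance of each of weight, magnifier from where it was at the start of the episode below 0.02 m); the robot touches nothing.
It fails at once if the brass weight is moved or tipped (distance of weight from where it was at the start of the episode above 0.02 m or angle between weight's own z axis and vertical above 0.5 rad).
It fails at once if the loupe is moved or tipped (distance of magnifier from where it was at the start of the episode above 0.02 m or angle between magnifier's own z axis and vertical above 0.5 rad).
It also fails if it takes over 106 s, if anything falls off the work surface, if the arm or the gripper's body presses on something with over 40 N, if the wrist force passes 120 N, or if a joint passes its speed limit or range.

## Working session

There is one attempt and no reset: what is moved stays moved. The work goes in short steps, Python scripts to look and compute and a tool call to move; the robot and the scene stay as the last step left them, time stands still between calls to the robot, and variables do not carry over. Pictures are saved under pics/ and viewed, about 12 in all and at most 16, crops included, and the job is handed in when it is done.

Besides the shell and the picture viewer there is one more tool, called by a JSON object that holds its "name" and its "arguments", one argument or row to a line. apply_moves: Moves the arm, as the interface text tells. Its arguments: {"type":"object","properties":{"series":{"type":"array"},"force":{"type":"number"}},"required":["series"]}

```bash
mkdir -p pics; python3 - <<'E'
from plant import *
import cv2
s=read_state();print({k:s[k] for k in('t','tool_pos','orientation','opening')})
for n in('scene','side'):
    c=read_camera(n);cv2.imwrite(f'pics/{n}1.png',c['pixels']);print(n,c['rvec'],c['tvec'],c['intrinsics'],c['D'])
c=read_camera('wrist');print(c['tool_from_camera'],c['intrinsics'],c['D'])
E
```

```text
{'t': 0.0, 'tool_pos': array([5.99430233e-01, 7.10211933e-05, 2.17590186e-01]), 'orientation': array([ 1.2084908 ,  1.21065918, -1.21048265]), 'opening': 0.09313992889439868}
scene [ 0.65620782 -2.47870786  1.32733967] [0.40129048 0.12303622 0.9400161 ] [[589.43391434   0.         320.79372926]
 [  0.         589.43391434 239.4411761 ]
 [  0.           0.           1.        ]] [-0.11203403  0.          0.          0.          0.        ]
side [ 2.19632841 -0.52634618  0.27887809] [-0.36159401  0.18828898  0.86907076] [[541.08845411   0.         316.34788901]
 [  0.         541.08845411 234.3475758 ]
 [  0.           0.           1.        ]] [-0.05645789  0.          0.          0.          0.        ]
[[ 5.02908562e-04 -2.93878759e-01  9.55842572e-01 -1.65176214e-01]
 [ 9.99999648e-01 -4.94023070e-04 -6.78031395e-04 -6.65597784e-04]
 [ 6.71467307e-04  9.55842576e-01  2.93878407e-01 -8.23654553e-02]
 [ 0.00000000e+00  0.00000000e+00  0.00000000e+00  1.00000000e+00]] [[367.30669443   0.         322.9304474 ]
 [  0.         367.30669443 240.16979362]
 [  0.           0.           1.        ]] [-0.00295635  0.          0.          0.          0.        ]
```

View pics/scene1.png

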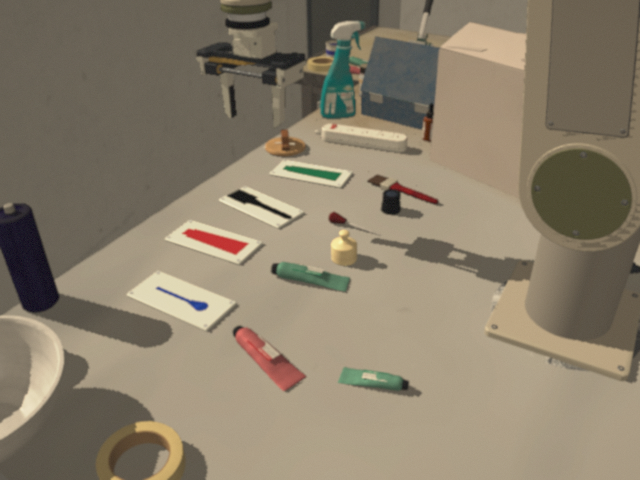

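View pics/side1.png

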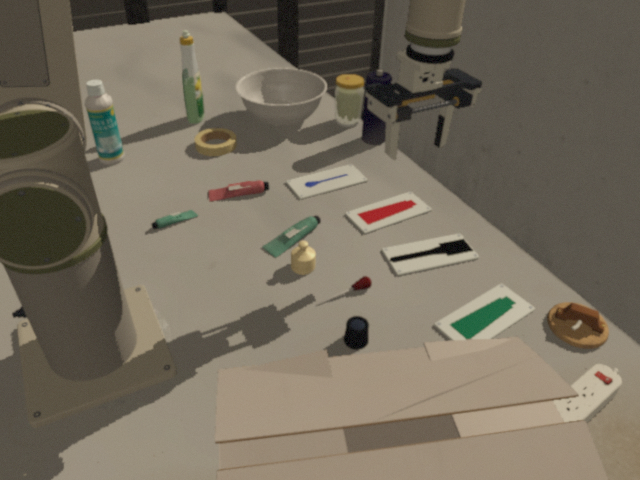

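Green-tube candidates in the scene view are the large one at (310,276) and the small look-alike at (373,380). The red tube is at (268,358), the brush at (400,189) and the burin at (345,220). I'll rise first and take a wrist overview.

{"name": "apply_moves", "arguments": {
  "series": [
    {"jaw": -1, "linear": [-0.1, 0, 0], "roll": 0},
    {"jaw": -1, "linear": [-0.2, 0, 0], "roll": 0},
    {"jaw": -1, "linear": [-0.3, 0, 0], "roll": 0},
    {"jaw": -1, "linear": [-0.3, 0, 0], "roll": 0},
    {"jaw": -1, "linear": [-0.3, 0, 0], "roll": 0},
    {"jaw": -1, "linear": [-0.3, 0, 0], "roll": 0}
  ]
}}

```text
t: 0.9
tool_pos: [0.5992, 0.0001, 0.3952]
orientation: [1.207, 1.214, -1.213]
force: [-0.7, 0.0, -0.1]
opening: 0.093
```

```bash
cat > h.py <<'E'
from plant import *
import cv2, numpy as np
from scipy.spatial.transform import Rotation as Ro
def wrist(name=None):
    s=read_state();c=read_camera('wrist')
    T=np.eye(4);T[:3,:3]=Ro.from_rotvec(s['orientation']).as_matrix();T[:3,3]=s['tool_pos']
    c['W']=T@c['tool_from_camera']   # world from camera
    if name: cv2.imwrite(name,c['pixels'])
    return s,c
def fixed(n):
    c=read_camera(n);W=np.eye(4);R=cv2.Rodrigues(np.array(c['rvec']))[0]
    W[:3,:3]=R.T;W[:3,3]=-R.T@np.array(c['tvec']).ravel();c['W']=W;return c
def ray(c,uv,z):
    p=cv2.undistortPoints(np.float64(uv).reshape(-1,1,2),np.array(c['intrinsics']),np.array(c['D']))[:,0]
    d=np.c_[p,np.ones(len(p))]@c['W'][:3,:3].T;o=c['W'][:3,3]
    return (o+d*((z-o[2])/d[:,2])[:,None])[:,:2]
E
python3 - <<'E'
from h import *
s,c=wrist('pics/w1.png');print(s['t'],s['tool_pos'],Ro.from_rotvec(s['orientation']).as_matrix().round(3))
np.save('w1.npy',c['W'])
E
```

```text
0.9 [5.99188803e-01 7.80049633e-05 3.95229424e-01] [[-0.005  1.    -0.   ]
 [ 0.    -0.    -1.   ]
 [-1.    -0.005 -0.   ]]
```

View pics/w1.png

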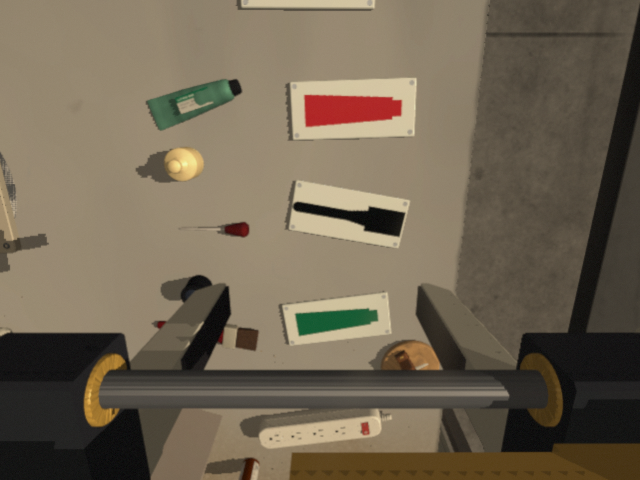

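In the wrist view the large green tube is at (195,103), the weight at (183,164) and the burin at (225,230). The loupe is at (197,290) and the brush at (215,335), partly hidden by a finger. The red, brush and green tiles are at (353,110), (348,213) and (337,318). Next I'll shift left to see the red tube and the burin tile.

{"name": "apply_moves", "arguments": {
  "series": [
    {"jaw": -1, "linear": [0, -0.05, -0.1], "roll": 0},
    {"jaw": -1, "linear": [0, -0.1, -0.2], "roll": 0},
    {"jaw": -1, "linear": [0, -0.1, -0.3], "roll": 0},
    {"jaw": -1, "linear": [0, -0.1, -0.35], "roll": 0},
    {"jaw": -1, "linear": [0, -0.1, -0.35], "roll": 0},
    {"jaw": -1, "linear": [0, -0.1, -0.35], "roll": 0},
    {"jaw": -1, "linear": [0, -0.1, -0.35], "roll": 0}
  ]
}}

```text
t: 1.82
tool_pos: [0.5394, 0.2089, 0.3954]
orientation: [1.208, 1.213, -1.215]
force: [0.9, 0.1, -0.3]
opening: 0.0931
```

```bash
python3 - <<'E'
from h import *
s,c=wrist('pics/w2.png');print(s['t'],s['tool_pos'])
np.save('w2.npy',c['W'])
E
```

```text
1.825 [0.53936257 0.20885376 0.39538322]
```

View pics/w2.png

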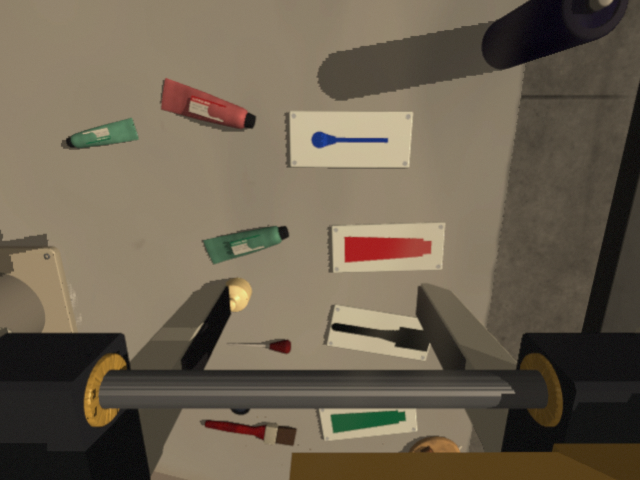

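In the second wrist view the red tube is at (208,105) and the large green tube at (246,243). The small look-alike at (100,133) is clearly shorter. The burin tile is at (350,139) and the whole brush shows at (250,432). I'll measure these now.

```bash
cat >> h.py <<'E'
def mask(im,kind):
    h,s,v=cv2.split(cv2.cvtColor(im,cv2.COLOR_BGR2HSV))
    h=h.astype(int)
    if kind=='white': return (v>165)&(s<60)
    if kind=='red': return ((h<8)|(h>172))&(s>130)&(v>40)
    if kind=='green': return (h>60)&(h<95)&(s>85)&(v>25)
    if kind=='blue': return (h>100)&(h<135)&(s>100)
    if kind=='dark': return v<45
def rect(c,m,box,z,kmin=15,hull=True,close=3):
    x0,y0,x1,y1=box;w=np.zeros(m.shape,np.uint8);w[y0:y1,x0:x1]=m[y0:y1,x0:x1]*255
    w=cv2.morphologyEx(w,cv2.MORPH_CLOSE,np.ones((close,close)))
    k=[a for a in cv2.findContours(w,cv2.RETR_EXTERNAL,cv2.CHAIN_APPROX_NONE)[0] if cv2.contourArea(a)>kmin]
    k=max(k,key=cv2.contourArea)
    p=ray(c,k.reshape(-1,2),z)
    (cx,cy),(a,b),_=r=cv2.minAreaRect((p*1000).astype(np.float32))
    q=cv2.boxPoints(r);e=[q[1]-q[0],q[2]-q[1]];e=max(e,key=np.linalg.norm)
    ang=np.degrees(np.arctan2(e[1],e[0]));ang=(ang+90)%180-90
    return np.round([cx,cy,max(a,b),min(a,b),ang],1)
E
cat > m.py <<'E'
from h import *
c0=read_camera('wrist')
def ld(n):
    c=dict(c0);c['pixels']=cv2.imread(f'pics/{n}.png');c['W']=np.load(f'{n}.npy');return c
for n,L in (('w1',[('tile_red','white',(280,65,425,150),.006),('tile_brush','white',(280,170,420,255),.006),('tile_green','white',(272,285,400,350),.006),
 ('o_red','red',(295,85,410,135),.006),('o_green','green',(290,305,385,337),.006),('o_brush','dark',(290,198,412,240),.006),
 ('gtube','green',(140,70,250,135),.012),('burinhandle','red',(215,215,255,245),.012),]),
 ('w2',[('tile_burin','white',(280,100,420,175),.006),('o_blue','blue',(300,120,400,160),.006),('tile_red','white',(325,215,450,280),.006),('tile_brush','white',(322,300,420,365),.006),
 ('rtube','red',(150,70,260,135),.012),('gtube','green',(195,220,290,270),.012),('burinhandle','red',(255,330,300,362),.012),('brush_handle','red',(195,415,262,440),.006)])):
    c=ld(n)
    for nm,k,b,z in L: print(n,nm,rect(c,mask(c['pixels'],k),b,z))
c=ld('w1');print('w1 weight knobtop/base edge, loupe',ray(c,[(180,163)],.05),ray(c,[(197,289)],.03))
print('shank tip w1',ray(c,[(180,229)],.005),'brush bristle end w2, cap ends')
c=ld('w2');print(ray(c,[(205,424),(296,437),(283,435),(275,434),(267,433)],.007),ray(c,[(289,232),(255,122)],.012),ray(c,[(230,345)],.005))
E
python3 m.py
```

```text
w1 tile_red [638.9 117.3 176.6  60.6   3. ]
w1 tile_brush [611.7 -17.9 118.7  32.6 -10.1]
w1 tile_green [ 676.1 -193.7   57.7   31.1   -5.5]
w1 o_red [ 6.386e+02  1.052e+02  1.364e+02  4.170e+01 -1.000e-01]
w1 o_green [ 618.9 -228.3  134.6   39.6    8. ]
w1 o_brush [634.3 -46.8 168.2  36.3 -10.2]
w1 gtube [411.5 128.3  51.2   7.1  19.6]
w1 burinhandle [462.1 -68.9  36.   20.9   0. ]
w2 tile_burin [ 5.762e+02  2.747e+02  1.755e+02  7.730e+01 -1.000e-01]
w2 o_blue [ 5.742e+02  2.740e+02  1.079e+02  2.110e+01 -1.000e-01]
w2 tile_red [593.2 138.1  23.7  14.6  -0. ]
w2 tile_brush [644.7 -15.9  51.   17.3 -23.7]
w2 rtube [369.6 320.5 119.2  40.5 -16.5]
w2 gtube [412.9 124.4  51.7   7.1  17. ]
w2 burinhandle [ 4.618e+02 -6.750e+01  3.470e+01  2.370e+01  1.000e-01]
w2 brush_handle [ 366.5 -250.2  107.3   28.5   -8.6]
w1 weight knobtop/base edge, loupe [[0.40062317 0.03601423]] [[ 0.39725672 -0.16133536]]
shank tip w1 [[ 0.37138283 -0.07001677]] brush bristle end w2, cap ends
[[ 0.31447036 -0.2386702 ]
 [ 0.48408412 -0.26832387]
 [ 0.45964267 -0.26370007]
 [ 0.44462074 -0.26140874]
 [ 0.42962298 -0.25912246]] [[0.48324304 0.1358505 ]
 [0.43956045 0.29863367]] [[ 0.37385013 -0.07023668]]
```

```bash
cat >> h.py <<'E'
def otsu(im,box):
    v=cv2.GaussianBlur(im,(3,3),0).max(2);x0,y0,x1,y1=box;m=np.zeros(v.shape,bool)
    m[y0:y1,x0:x1]=cv2.threshold(v[y0:y1,x0:x1],0,255,cv2.THRESH_OTSU)[1]>0
    return m
def pca(c,m,box,z):
    x0,y0,x1,y1=box;w=np.zeros(m.shape,np.uint8);w[y0:y1,x0:x1]=m[y0:y1,x0:x1]*255
    w=cv2.morphologyEx(w,cv2.MORPH_CLOSE,np.ones((5,5)))
    k=max(cv2.findContours(w,cv2.RETR_EXTERNAL,cv2.CHAIN_APPROX_NONE)[0],key=cv2.contourArea)
    f=np.zeros_like(w);cv2.drawContours(f,[k],-1,255,-1)
    p=ray(c,np.argwhere(f)[:,::-1],z)*1000;mu=p.mean(0)
    d=np.linalg.svd(p-mu,full_matrices=False)[2][0];d*=np.sign(d[0])
    t=(p-mu)@d;n=(p-mu)@np.array([-d[1],d[0]])
    ce=mu+d*(t.min()+t.max())/2
    return np.round([*ce,np.ptp(t),np.ptp(n),np.degrees(np.arctan2(d[1],d[0]))],1)
E
cat > m2.py <<'E'
exec(open('m.py').read().split('for n,L')[0])
c1,c2=ld('w1'),ld('w2')
for nm,c,k,b,z in [('T red',c1,'o',(280,65,425,150),.006),('T brush',c1,'o',(280,170,420,255),.006),('T green',c1,'o',(272,285,396,350),.006),('T burin',c2,'o',(280,100,420,175),.006),('T red2',c2,'o',(325,215,450,280),.006)]:
    print(nm,rect(c,otsu(c['pixels'],b),b,z))
for nm,c,k,b,z in [('o_red',c1,'red',(295,85,410,135),.006),('o_red2',c2,'red',(335,230,440,270),.006),('o_green',c1,'green',(290,300,385,340),.006),('o_brush',c1,'dark',(290,198,412,240),.006),('o_blue',c2,'blue',(300,120,400,160),.006),
 ('gtube1',c1,'gt',(140,70,250,135),.012),('gtube2',c2,'gt',(195,220,292,270),.012),('rtube',c2,'rt',(150,70,262,135),.012),('small',c2,'gt',(60,110,140,155),.01),('brush hd',c2,'red',(195,415,262,440),.006)]:
    im=c['pixels'];h,s,v=cv2.split(cv2.cvtColor(im,cv2.COLOR_BGR2HSV))
    m=mask(im,k) if k[1:]!='t' else (((h>55)&(h<100)&(s>60)) if k=='gt' else mask(im,'red'))|(v<35)
    print(nm,pca(c,m,b,z))
E
python3 m2.py
```

```text
T red [639.8 107.7 175.2  77.3   1.8]
T brush [ 6.382e+02 -4.450e+01  2.219e+02  1.327e+02  1.000e-01]
T green [ 620.5 -227.7  176.7   79.4    7.8]
T burin [ 5.766e+02  2.747e+02  1.757e+02  7.730e+01 -1.000e-01]
T red2 [639.2 108.3 174.8  78.2   1.7]
o_red [638.5 107.6 136.9  42.    1.7]
o_red2 [638.4 107.8 135.5  40.8   1.7]
o_green [ 618.9 -228.3  134.6   39.7    7.7]
o_brush [634.3 -46.9 168.2  36.3 -10. ]
o_blue [ 5.742e+02  2.742e+02  1.079e+02  2.110e+01 -4.000e-01]
gtube1 [417.3 118.9 130.4  40.8  17.6]
gtube2 [416.  121.5 130.4  39.1  14.7]
rtube [374.8 318.2 130.7  40.4 -17.5]
small [214.  280.7 104.4  28.9  11.2]
brush hd [ 367.2 -247.5  108.2   28.4  -11.2]
```

Pieces and tiles are located:

| Item | x (mm) | y (mm) | Angle (deg) |
|---|---|---|---|
| Red tube | 375 | 318 | -17.5 |
| Green tube | 416 | 120 | 16 |
| Burin handle | 462 | -68 | 0 |
| Brush | – | about -250 | -11 |

The length check puts the green tube at (416,120) as the large one (130 mm measured, against 104 mm for the look-alike). Next I'll roll so the jaws open along world y, hovering where the tools can be seen close up.

```bash
cat > go.py <<'E'
import sys
from h import *
x,y,z,yaw=map(float,sys.argv[1:5])   # metres, yaw deg of tool y axis
s=read_state();R=Ro.from_rotvec(s['orientation']).as_matrix()
cur=np.degrees(np.arctan2(R[1,1],R[0,1]));d=R.T@(np.array([x,y,z])-s['tool_pos'])
r=-((yaw-cur+180)%360-180)
print('t',s['t'],'pos',s['tool_pos'].round(4),'yaw',cur.round(1),'q6',s['q'][5].round(2),'lin',(d/.6).round(4),'roll',round(r/30,3),'rows',round(max(np.linalg.norm(d)/.0625,abs(r)/10.7),1))
E
python3 go.py 0.5 0.22 0.3 72.5
```

```text
t 1.975 pos [0.5394 0.2091 0.3958] yaw -0.1 q6 0.28 lin [ 0.1601 -0.0649 -0.0181] roll -2.42 rows 6.8
```

{"name": "apply_moves", "arguments": {
  "series": [
    {"jaw": -1, "linear": [0.05, 0, 0], "roll": -0.35},
    {"jaw": -1, "linear": [0.1, -0.03, 0], "roll": -0.7},
    {"jaw": -1, "linear": [0.15, -0.06, 0], "roll": -1},
    {"jaw": -1, "linear": [0.15, -0.06, 0], "roll": -1}
  ]
}}

```text
t: 2.48
tool_pos: [0.501, 0.2083, 0.3031]
orientation: [0.813, 1.42, -0.823]
force: [0.5, -0.6, -0.2]
opening: 0.0928
```

{"name": "apply_moves", "arguments": {
  "series": [
    {"jaw": -1, "linear": [0, 0, 0], "roll": -0.35},
    {"jaw": -1, "linear": [0, 0, 0], "roll": -0.7},
    {"jaw": -1, "linear": [0, 0, 0], "roll": -1},
    {"jaw": -1, "linear": [0, 0, 0], "roll": -1}
  ]
}}

```text
t: 2.98
tool_pos: [0.5023, 0.2082, 0.3051]
orientation: [0.414, 1.538, -0.418]
force: [-0.3, 0.5, -0.4]
opening: 0.093
```

{"name": "apply_moves", "arguments": {
  "series": [
    {"jaw": -1, "linear": [0, 0, 0], "roll": -0.3},
    {"jaw": -1, "linear": [0, 0, 0], "roll": -0.42},
    {"jaw": -1, "linear": [0, 0, 0], "roll": -0.42},
    {"jaw": -1, "linear": [0, 0, 0], "roll": -0.42}
  ]
}}

```text
t: 3.48
tool_pos: [0.5027, 0.2082, 0.3057]
orientation: [0.246, 1.563, -0.248]
force: [-0.0, 1.2, -0.0]
opening: 0.093
```

```bash
python3 - <<'E'
from h import *
s,c=wrist('pics/w3.png');print(s['t'],s['tool_pos'],s['q'])
np.save('w3.npy',c['W'])
E
```

```text
3.475 [0.50267893 0.20816354 0.30567269] [ 0.29709474 -0.03443612  1.50130992  0.00183428  1.68134468 -0.95866823]
```

View pics/w3.png

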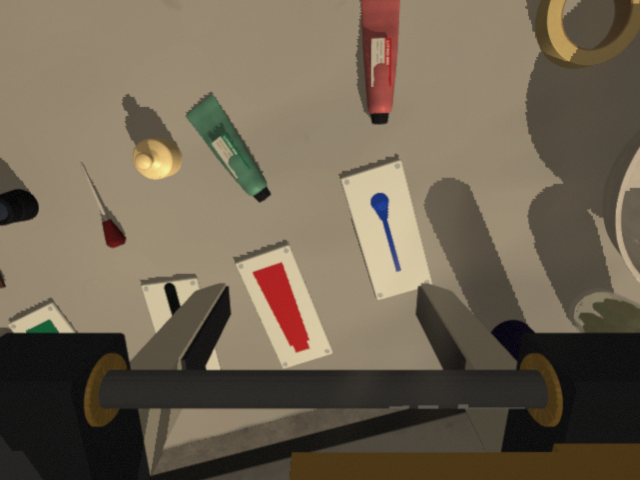

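This close view confirms the choices: red tube at (380,60), large green tube at (230,147), burin with its handle at (113,233) and the weight at (156,160). I'll remeasure the green tube and burin.

```bash
cat > m3.py <<'E'
exec(open('m.py').read().split('for n,L')[0])
c=ld('w3');im=c['pixels'];h,s,v=cv2.split(cv2.cvtColor(im,cv2.COLOR_BGR2HSV))
gt=((h>55)&(h<100)&(s>60))|(v<35)
print('g',pca(c,gt,(180,85,280,210),.012),'r',pca(c,mask(im,'red')|(v<35),(350,0,410,128),.012),'burin hd',pca(c,mask(im,'red'),(95,212,132,252),.012),'o_blue',pca(c,mask(im,'blue'),(365,185,405,275),.006),'Tburin',rect(c,otsu(im,(335,150,435,305)),(335,150,435,305),.006))
print('tip',ray(c,[(83,163),(113,247)],.006),'weight base',ray(c,[(160,160)],.03))
E
python3 m3.py;python3 go.py 0.375 0.3185 0.1 72.5
```

```text
g [415.4 119.5 132.5  40.1  14.8] r [375.4 317.1 128.1  40.6 -15.8] burin hd [461.6 -68.2  35.1  25.6  -3.1] o_blue [ 5.735e+02  2.738e+02  1.081e+02  2.120e+01 -5.000e-01] Tburin [ 5.761e+02  2.741e+02  1.753e+02  7.770e+01 -4.000e-01]
tip [[ 0.36910119 -0.06400509]
 [ 0.47974272 -0.07962816]] weight base [[0.39719773 0.03966713]]
t 3.575 pos [0.5025 0.2082 0.3054] yaw 72.1 q6 -0.96 lin [ 0.3438  0.1103 -0.2564] roll -0.015 rows 4.3
```

{"name": "apply_moves", "arguments": {
  "series": [
    {"jaw": -1, "linear": [0.05, 0.05, -0.1], "roll": 0},
    {"jaw": -1, "linear": [0.12, 0.1, -0.18], "roll": 0},
    {"jaw": -1, "linear": [0.22, 0.11, -0.256], "roll": 0},
    {"jaw": -1, "linear": [0.32, 0.11, -0.256], "roll": 0},
    {"jaw": -1, "linear": [0.344, 0.11, -0.256], "roll": 0},
    {"jaw": -1, "linear": [0.344, 0.11, -0.256], "roll": 0}
  ]
}}

```text
t: 4.32
tool_pos: [0.3725, 0.3169, 0.0968]
orientation: [0.242, 1.569, -0.251]
force: [0.1, 0.3, 0.6]
opening: 0.0931
```

```bash
python3 go.py 0.375 0.3185 0.004 73
```

```text
t 4.325 pos [0.3725 0.3169 0.0968] yaw 72.0 q6 -0.66 lin [0.1546 0.0051 0.0048] roll -0.032 rows 1.5
```

{"name": "apply_moves", "arguments": {
  "series": [
    {"jaw": -1, "linear": [0.06, 0.005, 0.005], "roll": -0.03},
    {"jaw": -1, "linear": [0.12, 0.005, 0.005], "roll": -0.03},
    {"jaw": -1, "linear": [0.154, 0.005, 0.005], "roll": -0.03},
    {"jaw": -1, "linear": [0.154, 0.005, 0.005], "roll": -0.03},
    {"jaw": -1, "linear": [0.154, 0.005, 0.005], "roll": -0.03},
    {"jaw": 0.3, "linear": [0.154, 0.005, 0.005], "roll": -0.03},
    {"jaw": 0.5, "linear": [0.154, 0.005, 0.005], "roll": -0.03},
    {"jaw": 0.5, "linear": [0.154, 0.005, 0.005], "roll": -0.03},
    {"jaw": 0.5, "linear": [0.154, 0.005, 0.005], "roll": -0.03},
    {"jaw": 0.5, "linear": [0.154, 0.005, 0.005], "roll": -0.03},
    {"jaw": 0.5, "linear": [0.154, 0.005, 0.005], "roll": -0.03},
    {"jaw": 0.5, "linear": [0.154, 0.005, 0.005], "roll": -0.03}
  ],
  "force": 20
}}

```text
t: 5.82
tool_pos: [0.375, 0.3183, 0.0043]
orientation: [0.229, 1.57, -0.239]
force: [-0.6, -1.5, 1.1]
opening: 0.0345
```

```bash
python3 go.py 0.639 0.1078 0.2 91.7
```

```text
t 5.825 pos [0.375  0.3183 0.0043] yaw 72.9 q6 -0.68 lin [-0.3304 -0.209   0.5199] roll -0.625 rows 6.2
```

{"name": "apply_moves", "arguments": {
  "series": [
    {"jaw": 0.5, "linear": [-0.05, 0, 0], "roll": 0},
    {"jaw": 0.5, "linear": [-0.13, 0, 0], "roll": 0},
    {"jaw": 0.5, "linear": [-0.22, -0.02, 0.05], "roll": 0},
    {"jaw": 0.5, "linear": [-0.33, -0.05, 0.12], "roll": -0.1},
    {"jaw": 0.5, "linear": [-0.33, -0.09, 0.2], "roll": -0.25},
    {"jaw": 0.5, "linear": [-0.33, -0.13, 0.3], "roll": -0.4},
    {"jaw": 0.5, "linear": [-0.33, -0.17, 0.4], "roll": -0.55},
    {"jaw": 0.5, "linear": [-0.33, -0.2, 0.48], "roll": -0.62},
    {"jaw": 0.5, "linear": [-0.33, -0.21, 0.52], "roll": -0.62},
    {"jaw": 0.5, "linear": [-0.33, -0.21, 0.52], "roll": -0.62},
    {"jaw": 0.5, "linear": [-0.33, -0.21, 0.52], "roll": -0.62}
  ]
}}

```text
t: 7.2
tool_pos: [0.6381, 0.1077, 0.1992]
orientation: [-0.024, 1.585, 0.018]
force: [-0.1, 0.3, -1.3]
opening: 0.0348
```

```bash
python3 - <<'E'
from h import *
s,c=wrist('pics/w4.png');print(s['t'],s['opening'])
np.save('w4.npy',c['W'])
E
python3 go.py 0.639 0.1078 0.06 91.7
```

```text
7.2 0.034801267093923
t 7.25 pos [0.638  0.108  0.1995] yaw 91.6 q6 -1.51 lin [0.2324 0.0004 0.0049] roll -0.004 rows 2.2
```

View pics/w4.png

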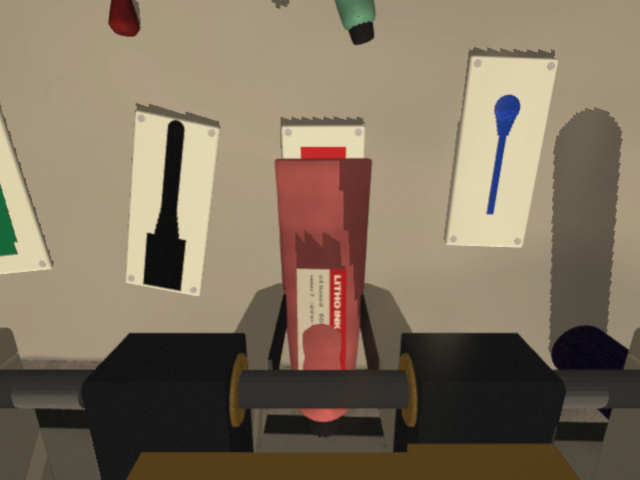

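```bash
cat > m4.py <<'E'
exec(open('m.py').read().split('for n,L')[0])
c=ld('w4');im=c['pixels']
for z in(.195,.205,.21):print('tail',ray(c,[(276,159),(371,159),(323,159)],z).round(4).tolist())
b=(122,100,225,300);print('Tbrush',rect(c,otsu(im,b),b,.006),'o',pca(c,mask(im,'dark'),(135,112,200,296),.006))
b=(440,48,562,252);print('Tburin',rect(c,otsu(im,b),b,.006),'o',pca(c,mask(im,'blue'),(480,85,530,220),.006))
print('red tile top corners',ray(c,[(282,123),(364,126)],.006))
E
python3 m4.py
```

```text
tail [[0.5695, 0.0847], [0.5683, 0.1278], [0.5689, 0.106]]
tail [[0.5688, 0.0859], [0.5677, 0.1265], [0.5682, 0.106]]
tail [[0.5684, 0.0866], [0.5674, 0.1259], [0.5679, 0.106]]
Tbrush [632.4 -46.2 208.8 109.3  -2.8] o [633.9 -47.  170.1  37.3 -10.2]
Tburin [576.6 273.6 176.   78.4  -0.6] o [574.6 273.6 110.2  22.3  -0.6]
red tile top corners [[0.5495421  0.06662076]
 [0.5501958  0.1432614 ]]
```

The red tube is held centrally and aligned at about 1.6°, and its cast tail position agrees within 1 mm. Lowering it onto the tile.

{"name": "apply_moves", "arguments": {
  "series": [
    {"jaw": 0.5, "linear": [0.08, 0, 0.005], "roll": 0},
    {"jaw": 0.5, "linear": [0.16, 0, 0.005], "roll": 0},
    {"jaw": 0.5, "linear": [0.22, 0, 0.005], "roll": 0},
    {"jaw": 0.5, "linear": [0.27, 0, 0.004], "roll": 0},
    {"jaw": 0.5, "linear": [0.3, 0, 0.004], "roll": 0},
    {"jaw": 0.5, "linear": [0.314, 0, 0.004], "roll": 0},
    {"jaw": 0.5, "linear": [0.314, 0, 0.004], "roll": 0},
    {"jaw": 0.5, "linear": [0.314, 0, 0.004], "roll": 0}
  ]
}}

```text
t: 8.3
tool_pos: [0.639, 0.1076, 0.0129]
orientation: [-0.025, 1.582, 0.019]
force: [0.1, 0.1, -1.3]
opening: 0.0342
```

{"name": "apply_moves", "arguments": {
  "series": [
    {"jaw": 0, "linear": [0, 0, 0], "roll": 0},
    {"jaw": -0.4, "linear": [0, 0, 0], "roll": 0},
    {"jaw": -0.5, "linear": [0, 0, 0], "roll": 0},
    {"jaw": -0.5, "linear": [0, 0, 0], "roll": 0},
    {"jaw": -0.5, "linear": [-0.08, 0, 0], "roll": 0},
    {"jaw": -0.5, "linear": [-0.17, 0, 0], "roll": 0},
    {"jaw": -0.5, "linear": [-0.27, 0, 0], "roll": 0},
    {"jaw": -0.5, "linear": [-0.27, 0, 0], "roll": 0}
  ]
}}

```text
t: 9.3
tool_pos: [0.6448, 0.1086, 0.1826]
orientation: [-0.024, 1.57, 0.02]
force: [1.3, -0.1, 0.8]
opening: 0.0695
```

```bash
python3 go.py 0.4155 0.1205 0.17 105.5
```

```text
t 9.3 pos [0.6448 0.1086 0.1826] yaw 91.6 q6 -1.51 lin [ 0.0207  0.0306 -0.3815] roll -0.463 rows 3.7
```

{"name": "apply_moves", "arguments": {
  "series": [
    {"jaw": -0.5, "linear": [0, 0.01, -0.1], "roll": -0.15},
    {"jaw": -0.5, "linear": [0, 0.02, -0.2], "roll": -0.3},
    {"jaw": -0.5, "linear": [0, 0.03, -0.3], "roll": -0.46},
    {"jaw": -0.5, "linear": [0, 0.03, -0.38], "roll": -0.46},
    {"jaw": -0.5, "linear": [0.1, 0.03, -0.38], "roll": -0.46},
    {"jaw": -0.5, "linear": [0.14, 0.03, -0.38], "roll": -0.46},
    {"jaw": -0.5, "linear": [0.14, 0.03, -0.38], "roll": -0.46}
  ]
}}

```text
t: 10.18
tool_pos: [0.4141, 0.1196, 0.0959]
orientation: [-0.214, 1.565, 0.209]
force: [0.6, 0.0, 0.3]
opening: 0.0698
```

```bash
python3 go.py 0.4155 0.1205 0.004 105.5
```

```text
t 10.175 pos [0.4141 0.1196 0.0959] yaw 105.4 q6 -1.67 lin [0.1532 0.0012 0.0034] roll -0.003 rows 1.5
```

{"name": "apply_moves", "arguments": {
  "series": [
    {"jaw": -0.5, "linear": [0.06, 0.001, 0.003], "roll": 0},
    {"jaw": -0.5, "linear": [0.12, 0.001, 0.003], "roll": 0},
    {"jaw": -0.5, "linear": [0.153, 0.001, 0.003], "roll": 0},
    {"jaw": -0.5, "linear": [0.153, 0.001, 0.003], "roll": 0},
    {"jaw": -0.5, "linear": [0.153, 0.001, 0.003], "roll": 0},
    {"jaw": 0.3, "linear": [0.153, 0.001, 0.003], "roll": 0},
    {"jaw": 0.5, "linear": [0.153, 0.001, 0.003], "roll": 0},
    {"jaw": 0.5, "linear": [0.153, 0.001, 0.003], "roll": 0},
    {"jaw": 0.5, "linear": [0.153, 0.001, 0.003], "roll": 0},
    {"jaw": 0.5, "linear": [0.153, 0.001, 0.003], "roll": 0},
    {"jaw": 0.5, "linear": [0.153, 0.001, 0.003], "roll": 0}
  ]
}}

```text
t: 11.55
tool_pos: [0.4154, 0.1203, 0.0043]
orientation: [-0.214, 1.565, 0.209]
force: [-1.1, -0.3, 4.4]
opening: 0.0349
```

```bash
python3 go.py 0.619 -0.228 0.2 97.8
```

```text
t 11.55 pos [0.4154 0.1203 0.0043] yaw 105.4 q6 -1.67 lin [-0.3253 -0.6506  0.1712] roll 0.254 rows 7.2
```

{"name": "apply_moves", "arguments": {
  "series": [
    {"jaw": 0.5, "linear": [-0.05, 0, 0], "roll": 0},
    {"jaw": 0.5, "linear": [-0.13, 0, 0], "roll": 0},
    {"jaw": 0.5, "linear": [-0.23, 0, 0], "roll": 0},
    {"jaw": 0.5, "linear": [-0.325, -0.05, 0.02], "roll": 0},
    {"jaw": 0.5, "linear": [-0.325, -0.13, 0.05], "roll": 0},
    {"jaw": 0.5, "linear": [-0.325, -0.22, 0.08], "roll": 0.1},
    {"jaw": 0.5, "linear": [-0.325, -0.31, 0.1], "roll": 0.2},
    {"jaw": 0.5, "linear": [-0.325, -0.4, 0.13], "roll": 0.25},
    {"jaw": 0.5, "linear": [-0.325, -0.49, 0.15], "roll": 0.25},
    {"jaw": 0.5, "linear": [-0.325, -0.57, 0.17], "roll": 0.25},
    {"jaw": 0.5, "linear": [-0.325, -0.63, 0.17], "roll": 0.25},
    {"jaw": 0.5, "linear": [-0.325, -0.65, 0.17], "roll": 0.25},
    {"jaw": 0.5, "linear": [-0.325, -0.65, 0.17], "roll": 0.25}
  ]
}}

```text
t: 13.18
tool_pos: [0.6178, -0.2279, 0.199]
orientation: [-0.11, 1.573, 0.106]
force: [0.1, -0.4, -1.4]
opening: 0.0349
```

```bash
python3 - <<'E'
from h import *
s,c=wrist('pics/w5.png');print(s['t'],s['opening'])
np.save('w5.npy',c['W'])
E
python3 go.py 0.619 -0.228 0.011 97.8
```

```text
13.175 0.03488694999315663
t 13.225 pos [ 0.6179 -0.227   0.1993] yaw 97.9 q6 -2.14 lin [ 0.3138 -0.0012  0.0032] roll 0.004 rows 3.0
```

View pics/w5.png

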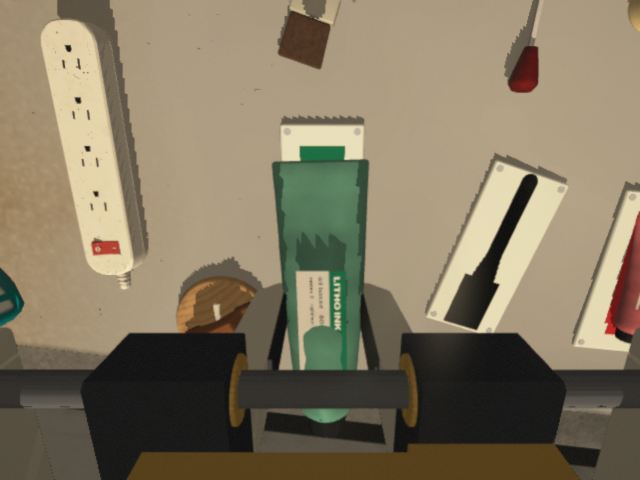

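The green tube is also held centrally and aligned over its tile, with the outline visible at (322,152). In the last lowering the tool drifted −1 mm in x, so I add a small correction and lower it.

{"name": "apply_moves", "arguments": {
  "series": [
    {"jaw": 0.5, "linear": [0.08, -0.001, 0.005], "roll": 0},
    {"jaw": 0.5, "linear": [0.16, -0.001, 0.005], "roll": 0},
    {"jaw": 0.5, "linear": [0.22, -0.001, 0.005], "roll": 0},
    {"jaw": 0.5, "linear": [0.27, -0.001, 0.005], "roll": 0},
    {"jaw": 0.5, "linear": [0.3, -0.001, 0.005], "roll": 0},
    {"jaw": 0.5, "linear": [0.315, -0.001, 0.005], "roll": 0},
    {"jaw": 0.5, "linear": [0.315, -0.001, 0.005], "roll": 0},
    {"jaw": 0.5, "linear": [0.315, -0.001, 0.005], "roll": 0}
  ]
}}

```text
t: 14.22
tool_pos: [0.621, -0.228, 0.0116]
orientation: [-0.111, 1.571, 0.106]
force: [0.6, 0.0, -1.4]
opening: 0.0349
```

{"name": "apply_moves", "arguments": {
  "series": [
    {"jaw": 0, "linear": [0, 0, 0], "roll": 0},
    {"jaw": -0.4, "linear": [0, 0, 0], "roll": 0},
    {"jaw": -0.5, "linear": [0, 0, 0], "roll": 0},
    {"jaw": -0.5, "linear": [0, 0, 0], "roll": 0},
    {"jaw": -0.5, "linear": [-0.08, 0, 0], "roll": 0},
    {"jaw": -0.5, "linear": [-0.17, 0, 0], "roll": 0},
    {"jaw": -0.5, "linear": [-0.27, 0, 0], "roll": 0},
    {"jaw": -0.5, "linear": [-0.35, 0, -0.05], "roll": 0.2},
    {"jaw": -0.5, "linear": [-0.35, 0, -0.1], "roll": 0.4},
    {"jaw": -0.5, "linear": [-0.35, 0, -0.12], "roll": 0.63},
    {"jaw": -0.5, "linear": [-0.35, 0, -0.12], "roll": 0.63},
    {"jaw": -0.5, "linear": [-0.35, 0, -0.12], "roll": 0.63}
  ]
}}

```text
t: 15.72
tool_pos: [0.5506, -0.2371, 0.2218]
orientation: [0.145, 1.568, -0.151]
force: [0.5, 0.4, 0.6]
opening: 0.0699
```

```bash
python3 - <<'E'
from h import *
s,c=wrist('pics/w6.png');print(s['t'],s['opening'],s['tool_pos'],s['q'][5])
np.save('w6.npy',c['W'])
E
```

```text
15.725 0.06991928856483264 [ 0.55064225 -0.23706135  0.22175127] -1.87095847087525
```

View pics/w6.png

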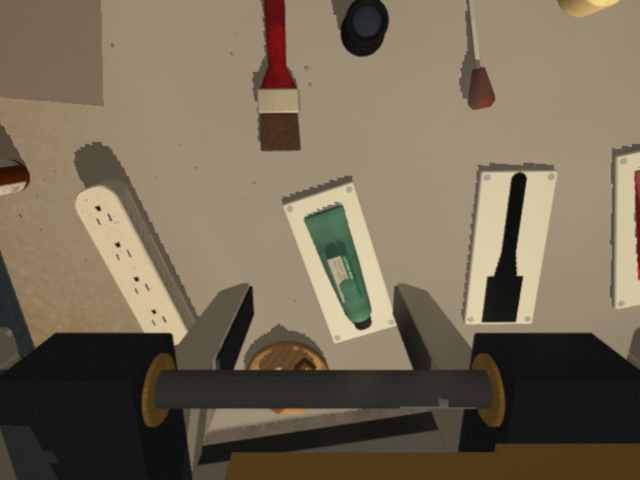

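The green tube sits on its tile at (340,265). The brush ferrule is at (279,101) with bristles at (280,132), and the loupe is at (365,25). I'll measure the brush, the green placement and the brush tile.

```bash
cat > m6.py <<'E'
exec(open('m.py').read().split('for n,L')[0])
c=ld('w6');im=c['pixels'];h,s,v=cv2.split(cv2.cvtColor(im,cv2.COLOR_BGR2HSV))
b=(250,84,308,122);m=(v>150)&(s<90)
print('ferrule',rect(c,m,b,.012),'v table',v[100,220],s[100,220],'fer',v[100,279],s[100,279])
br=((s>120)|(m))&(v>20)|(v<70)
print('whole visible',pca(c,br,(250,0,308,153),.009))
print('handle',pca(c,mask(im,'red'),(255,0,300,92),.009))
print('bristle end',ray(c,[(261,150),(300,150),(258,90),(299,90),(298,111),(260,111)],.01).round(4).tolist())
gt=((h>55)&(h<100)&(s>60))|(v<35)
print('green placed',pca(c,gt,(295,195,375,331),.018),rect(c,otsu(im,(278,175,400,345)),(278,175,400,345),.006))
print('o_brush',pca(c,mask(im,'dark'),(476,170,532,322),.006))
E
python3 m6.py
```

```text
ferrule [ 438.3 -260.2   55.8   33.3   79.1] v table 154 65 fer 167 75
whole visible [ 418.5 -255.7  135.4   57.2  -13.2]
handle [ 388.9 -251.4   73.6   31.6  -10.2]
bristle end [[0.4782, -0.2871], [0.4855, -0.2488], [0.4234, -0.2767], [0.4308, -0.2382], [0.4491, -0.2431], [0.4422, -0.2793]]
green placed [ 617.4 -228.2  139.1   41.1    8.2] [ 619.9 -228.8  175.8   78.5    7.7]
o_brush [633.7 -47.4 169.1  37.2 -10.1]
```

```bash
python3 go.py 0.436 -0.2592 0.1 79.1
```

```text
t 15.825 pos [ 0.5507 -0.2369  0.2216] yaw 79.1 q6 -1.87 lin [ 0.2033 -0.0716 -0.1803] roll 0.002 rows 2.7
```

{"name": "apply_moves", "arguments": {
  "series": [
    {"jaw": -0.5, "linear": [0.03, -0.03, -0.08], "roll": 0},
    {"jaw": -0.5, "linear": [0.1, -0.07, -0.15], "roll": 0},
    {"jaw": -0.5, "linear": [0.18, -0.072, -0.18], "roll": 0},
    {"jaw": -0.5, "linear": [0.203, -0.072, -0.18], "roll": 0},
    {"jaw": -0.5, "linear": [0.203, -0.072, -0.18], "roll": 0}
  ]
}}

```text
t: 16.45
tool_pos: [0.4369, -0.2593, 0.1003]
orientation: [0.146, 1.569, -0.151]
force: [-0.0, -1.1, 0.9]
opening: 0.0694
```

```bash
python3 go.py 0.436 -0.2592 0.002 79.1
```

```text
t 16.45 pos [ 0.4369 -0.2593  0.1003] yaw 79.2 q6 -2.01 lin [ 0.1638  0.0004 -0.001 ] roll 0.003 rows 1.6
```

{"name": "apply_moves", "arguments": {
  "series": [
    {"jaw": -0.5, "linear": [0.06, 0, -0.001], "roll": 0},
    {"jaw": -0.5, "linear": [0.12, 0, -0.001], "roll": 0},
    {"jaw": -0.5, "linear": [0.15, 0, -0.001], "roll": 0},
    {"jaw": -0.5, "linear": [0.162, 0, -0.001], "roll": 0},
    {"jaw": -0.5, "linear": [0.163, 0, -0.001], "roll": 0},
    {"jaw": -0.5, "linear": [0.163, 0, -0.001], "roll": 0},
    {"jaw": 0.2, "linear": [0.163, 0, -0.001], "roll": 0},
    {"jaw": 0.5, "linear": [0.163, 0, -0.001], "roll": 0},
    {"jaw": 0.5, "linear": [0.163, 0, -0.001], "roll": 0},
    {"jaw": 0.5, "linear": [0.163, 0, -0.001], "roll": 0},
    {"jaw": 0.5, "linear": [0.163, 0, -0.001], "roll": 0},
    {"jaw": 0.5, "linear": [0.163, 0, -0.001], "roll": 0}
  ],
  "force": 30
}}

```text
t: 17.95
tool_pos: [0.436, -0.2595, 0.0025]
orientation: [0.146, 1.569, -0.151]
force: [-1.2, 0.4, 2.3]
opening: 0.0396
```

```bash
python3 go.py 0.673 -0.0538 0.15 79.9
```

```text
t 17.95 pos [ 0.436  -0.2595  0.0025] yaw 79.2 q6 -2.01 lin [-0.2482  0.41    0.323 ] roll -0.024 rows 5.5
```

{"name": "apply_moves", "arguments": {
  "series": [
    {"jaw": 0.5, "linear": [-0.02, 0, 0], "roll": 0},
    {"jaw": 0.5, "linear": [-0.06, 0, 0], "roll": 0},
    {"jaw": 0.5, "linear": [-0.13, 0, 0], "roll": 0},
    {"jaw": 0.5, "linear": [-0.2, 0, 0], "roll": 0},
    {"jaw": 0.5, "linear": [-0.248, 0.03, 0.03], "roll": 0},
    {"jaw": 0.5, "linear": [-0.248, 0.09, 0.08], "roll": 0},
    {"jaw": 0.5, "linear": [-0.248, 0.15, 0.13], "roll": 0},
    {"jaw": 0.5, "linear": [-0.248, 0.21, 0.18], "roll": 0},
    {"jaw": 0.5, "linear": [-0.248, 0.27, 0.23], "roll": -0.02},
    {"jaw": 0.5, "linear": [-0.248, 0.33, 0.27], "roll": -0.02},
    {"jaw": 0.5, "linear": [-0.248, 0.38, 0.3], "roll": -0.02},
    {"jaw": 0.5, "linear": [-0.248, 0.41, 0.323], "roll": -0.02},
    {"jaw": 0.5, "linear": [-0.248, 0.41, 0.323], "roll": -0.02},
    {"jaw": 0.5, "linear": [-0.248, 0.41, 0.323], "roll": -0.02}
  ]
}}

```text
t: 19.7
tool_pos: [0.6725, -0.0544, 0.15]
orientation: [0.137, 1.57, -0.143]
force: [0.1, -0.2, -0.1]
opening: 0.0396
```

```bash
python3 - <<'E'
from h import *
s,c=wrist('pics/w7.png');print(s['t'],s['opening'])
np.save('w7.npy',c['W'])
E
python3 go.py 0.6734 -0.0538 0.009 79.9
```

```text
19.7 0.03955162501373652
t 19.75 pos [ 0.6724 -0.0546  0.1501] yaw 79.8 q6 -1.55 lin [0.2352 0.0026 0.0022] roll -0.005 rows 2.3
```

View pics/w7.png

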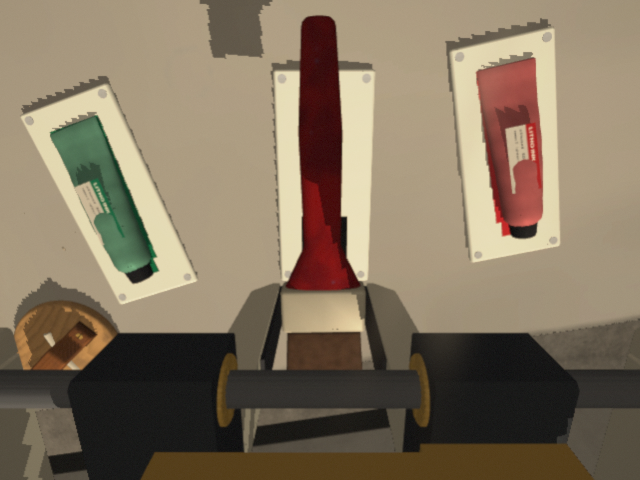

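The brush is held level-looking over its tile, with the handle end at (319,17). The red tube at (515,150) and green tube at (103,200) sit on their tiles with a sliver of outline showing. Checking numbers.

```bash
cat > m7.py <<'E'
exec(open('m.py').read().split('for n,L')[0])
c=ld('w7');im=c['pixels'];h,s,v=cv2.split(cv2.cvtColor(im,cv2.COLOR_BGR2HSV))
for z in(.145,.155,.165):print('handle end, ferrule top edge',ray(c,[(319,17),(323,289)],z).round(4).tolist())
b=(445,20,565,265);print('Tred',rect(c,otsu(im,b),b,.006))
print('red w/ outline',pca(c,mask(im,'red')|(v<35),(470,50,550,240),.016))
m=((s<175)&mask(im,'red'))|(v<35);print('red tube',pca(c,m,(470,50,550,240),.018))
b=(18,75,200,306);print('Tgreen',rect(c,otsu(im,b),b,.006))
for p in((478,73),(536,60),(511,235),(536,231)):print(p,ray(c,[p],.018).round(4)[0],h[p[1],p[0]],s[p[1],p[0]],v[p[1],p[0]])
E
python3 m7.py
```

```text
handle end, ferrule top edge [[0.5479, -0.0335], [0.6677, -0.0535]]
handle end, ferrule top edge [[0.5505, -0.0339], [0.6632, -0.0527]]
handle end, ferrule top edge [[0.5531, -0.0342], [0.6588, -0.0518]]
Tred [639.3 106.9 175.7  78.5   1.5]
red w/ outline [638.4 106.2 137.   45.1   1.6]
red tube [638.2 105.8 135.9  43.7   2.8]
Tgreen [ 614.8 -238.2  214.   168.9  -15.8]
(478, 73) [0.5727 0.0803] 4 128 145
(536, 60) [0.5715 0.1228] 20 61 222
(511, 235) [0.7037 0.1003] 19 62 127
(536, 231) [0.7039 0.1211] 20 58 105
```

{"name": "apply_moves", "arguments": {
  "series": [
    {"jaw": 0.5, "linear": [0.08, 0.002, 0.002], "roll": 0},
    {"jaw": 0.5, "linear": [0.15, 0.002, 0.002], "roll": 0},
    {"jaw": 0.5, "linear": [0.2, 0.002, 0.002], "roll": 0},
    {"jaw": 0.5, "linear": [0.225, 0.002, 0.002], "roll": 0},
    {"jaw": 0.5, "linear": [0.234, 0.002, 0.002], "roll": 0},
    {"jaw": 0.5, "linear": [0.234, 0.002, 0.002], "roll": 0},
    {"jaw": 0.5, "linear": [0.234, 0.002, 0.002], "roll": 0}
  ]
}}

```text
t: 20.68
tool_pos: [0.6745, -0.0544, 0.0115]
orientation: [0.138, 1.567, -0.144]
force: [0.5, 1.1, 0.2]
opening: 0.0398
```

{"name": "apply_moves", "arguments": {
  "series": [
    {"jaw": 0, "linear": [0, 0, 0], "roll": 0},
    {"jaw": -0.3, "linear": [0, 0, 0], "roll": 0},
    {"jaw": -0.4, "linear": [0, 0, 0], "roll": 0},
    {"jaw": -0.4, "linear": [0, 0, 0], "roll": 0},
    {"jaw": -0.4, "linear": [-0.08, 0, 0], "roll": 0},
    {"jaw": -0.4, "linear": [-0.17, 0, 0], "roll": 0},
    {"jaw": -0.4, "linear": [-0.27, 0, 0], "roll": 0},
    {"jaw": -0.4, "linear": [-0.27, 0, -0.08], "roll": -0.2},
    {"jaw": -0.4, "linear": [-0.27, 0, -0.15], "roll": -0.4},
    {"jaw": -0.4, "linear": [-0.27, 0, -0.19], "roll": -0.4},
    {"jaw": -0.4, "linear": [-0.27, 0, -0.19], "roll": -0.4},
    {"jaw": -0.4, "linear": [-0.27, 0, -0.19], "roll": -0.4}
  ]
}}

```text
t: 22.18
tool_pos: [0.5633, -0.0337, 0.174]
orientation: [-0.027, 1.571, 0.021]
force: [0.2, 0.1, -0.3]
opening: 0.0652
```

```bash
python3 - <<'E'
from h import *
s,c=wrist('pics/w8.png');print(s['t'],s['opening'],s['tool_pos'])
np.save('w8.npy',c['W'])
E
```

```text
22.175 0.06519342928178581 [ 0.56334217 -0.0337491   0.17397856]
```

View pics/w8.png

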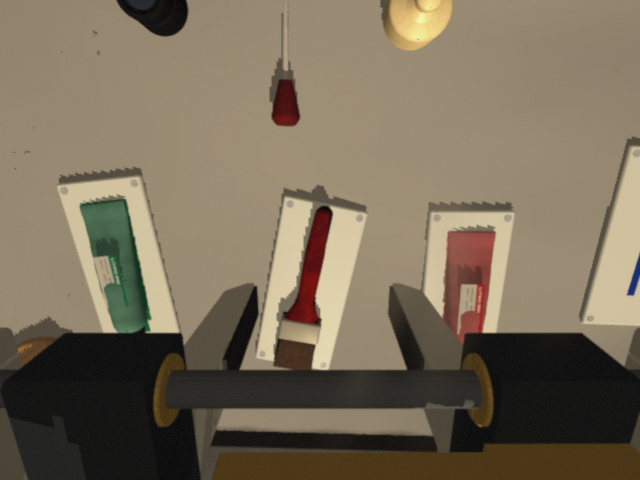

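The brush sits on its tile at (310,290). The burin handle is at (286,103), with its shank running up to (285,10). Measuring the burin now.

```bash
cat > m8.py <<'E'
exec(open('m.py').read().split('for n,L')[0])
c=ld('w8');im=c['pixels'];h,s,v=cv2.split(cv2.cvtColor(im,cv2.COLOR_BGR2HSV))
print('burin handle',pca(c,mask(im,'red'),(262,70,310,135),.012),rect(c,mask(im,'red'),(262,70,310,135),.012))
print('handle end, shank near handle/mid/top',ray(c,[(286,125),(286,79)],.012).round(4).tolist(),ray(c,[(285.5,72),(284.5,40),(284.5,5)],.006).round(4).tolist())
b=(265,190,370,332);m=mask(im,'red')|(v<45)
print('brush handle',pca(c,mask(im,'red'),(285,200,336,325),.012),'end',ray(c,[(323,207),(280,320),(320,323),(276,367),(312,369)],.018).round(4).tolist())
E
python3 m8.py; python3 go.py 0.462 -0.068 0.1 88
```

```text
burin handle [461.8 -68.8  35.5  22.    0.5] [461.8 -69.   35.4  22.    0.6]
handle end, shank near handle/mid/top [[0.4795, -0.0681], [0.4434, -0.0681]] [[0.4373, -0.0691], [0.4134, -0.0699], [0.3884, -0.0699]]
brush handle [609.6 -43.8 116.9  33.7  -9.3] end [[0.5482, -0.0345], [0.6622, -0.0734], [0.6643, -0.0341], [0.7164, -0.0777], [0.7176, -0.0408]]
t 22.275 pos [ 0.5634 -0.0338  0.1736] yaw 91.7 q6 -1.75 lin [ 0.1231 -0.0515 -0.1705] roll 0.124 rows 2.1
```

{"name": "apply_moves", "arguments": {
  "series": [
    {"jaw": -0.4, "linear": [0, -0.03, -0.08], "roll": 0.02},
    {"jaw": -0.4, "linear": [0.04, -0.05, -0.15], "roll": 0.02},
    {"jaw": -0.4, "linear": [0.1, -0.053, -0.171], "roll": 0.02},
    {"jaw": -0.4, "linear": [0.123, -0.053, -0.171], "roll": 0.02},
    {"jaw": -0.4, "linear": [0.123, -0.053, -0.171], "roll": 0.02}
  ]
}}

```text
t: 22.9
tool_pos: [0.462, -0.0688, 0.0996]
orientation: [-0.018, 1.573, 0.013]
force: [0.1, 0.6, 1.1]
opening: 0.0651
```

```bash
python3 go.py 0.462 -0.0687 0.003 91
```

```text
t 22.9 pos [ 0.462  -0.0688  0.0996] yaw 91.1 q6 -1.84 lin [0.1609 0.0006 0.0004] roll 0.004 rows 1.5
```

{"name": "apply_moves", "arguments": {
  "series": [
    {"jaw": -0.4, "linear": [0.06, 0, 0], "roll": 0},
    {"jaw": -0.4, "linear": [0.12, 0, 0], "roll": 0},
    {"jaw": -0.4, "linear": [0.15, 0, 0], "roll": 0},
    {"jaw": -0.4, "linear": [0.16, 0, 0], "roll": 0},
    {"jaw": -0.4, "linear": [0.16, 0, 0], "roll": 0},
    {"jaw": -0.4, "linear": [0.16, 0, 0], "roll": 0},
    {"jaw": 0.4, "linear": [0.16, 0, 0], "roll": 0},
    {"jaw": 0.9, "linear": [0.16, 0, 0], "roll": 0},
    {"jaw": 0.9, "linear": [0.16, 0, 0], "roll": 0},
    {"jaw": 0.9, "linear": [0.16, 0, 0], "roll": 0},
    {"jaw": 0.9, "linear": [0.16, 0, 0], "roll": 0},
    {"jaw": 0.9, "linear": [0.16, 0, 0], "roll": 0},
    {"jaw": 0.9, "linear": [0.16, 0, 0], "roll": 0}
  ],
  "force": 20
}}

```text
t: 24.52
tool_pos: [0.4617, -0.0691, 0.0035]
orientation: [-0.018, 1.573, 0.013]
force: [0.3, 0.5, -0.1]
opening: 0.0199
```

```bash
python3 go.py 0.6145 0.2743 0.15 89.6
```

```text
t 24.525 pos [ 0.4617 -0.0691  0.0035] yaw 91.1 q6 -1.84 lin [-0.2465  0.5665  0.2652] roll 0.051 rows 6.5
```

{"name": "apply_moves", "arguments": {
  "series": [
    {"jaw": 0.9, "linear": [-0.03, 0, 0], "roll": 0},
    {"jaw": 0.9, "linear": [-0.1, 0, 0], "roll": 0},
    {"jaw": 0.9, "linear": [-0.18, 0.02, 0.01], "roll": 0},
    {"jaw": 0.9, "linear": [-0.246, 0.07, 0.03], "roll": 0},
    {"jaw": 0.9, "linear": [-0.246, 0.15, 0.07], "roll": 0},
    {"jaw": 0.9, "linear": [-0.246, 0.24, 0.11], "roll": 0.02},
    {"jaw": 0.9, "linear": [-0.246, 0.33, 0.15], "roll": 0.05},
    {"jaw": 0.9, "linear": [-0.246, 0.42, 0.19], "roll": 0.05},
    {"jaw": 0.9, "linear": [-0.246, 0.5, 0.23], "roll": 0.05},
    {"jaw": 0.9, "linear": [-0.246, 0.55, 0.26], "roll": 0.05},
    {"jaw": 0.9, "linear": [-0.246, 0.567, 0.265], "roll": 0.05},
    {"jaw": 0.9, "linear": [-0.246, 0.567, 0.265], "roll": 0.05},
    {"jaw": 0.9, "linear": [-0.246, 0.567, 0.265], "roll": 0.05}
  ]
}}

```text
t: 26.15
tool_pos: [0.614, 0.2733, 0.1497]
orientation: [0.003, 1.573, -0.009]
force: [0.1, 0.4, -0.4]
opening: 0.0199
```

```bash
python3 - <<'E'
from h import *
s,c=wrist('pics/w9.png');print(s['t'],s['opening'])
np.save('w9.npy',c['W'])
E
python3 go.py 0.6145 0.2743 0.0105 89.6
```

```text
26.15 0.01991000072239506
t 26.2 pos [0.6142 0.2733 0.1499] yaw 89.6 q6 -1.22 lin [0.2322 0.0025 0.0011] roll -0.002 rows 2.2
```

View pics/w9.png

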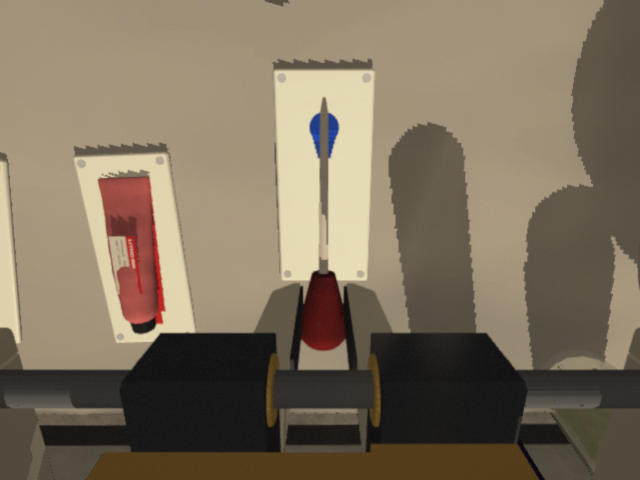

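The burin is held aligned, with its shank tip at (324,98) centred over the blue outline. Lowering it.

{"name": "apply_moves", "arguments": {
  "series": [
    {"jaw": 0.9, "linear": [0.08, 0.002, 0.001], "roll": 0},
    {"jaw": 0.9, "linear": [0.15, 0.002, 0.001], "roll": 0},
    {"jaw": 0.9, "linear": [0.2, 0.002, 0.001], "roll": 0},
    {"jaw": 0.9, "linear": [0.225, 0.002, 0.001], "roll": 0},
    {"jaw": 0.9, "linear": [0.233, 0.002, 0.001], "roll": 0},
    {"jaw": 0.9, "linear": [0.233, 0.002, 0.001], "roll": 0},
    {"jaw": 0.9, "linear": [0.233, 0.002, 0.001], "roll": 0}
  ]
}}

```text
t: 27.08
tool_pos: [0.6157, 0.2744, 0.0119]
orientation: [0.004, 1.571, -0.008]
force: [-0.8, -0.1, -0.1]
opening: 0.0199
```

{"name": "apply_moves", "arguments": {
  "series": [
    {"jaw": 0.4, "linear": [0, 0, 0], "roll": 0},
    {"jaw": 0, "linear": [0, 0, 0], "roll": 0},
    {"jaw": -0.2, "linear": [0, 0, 0], "roll": 0},
    {"jaw": -0.2, "linear": [0, 0, 0], "roll": 0},
    {"jaw": -0.2, "linear": [-0.08, 0, 0], "roll": 0},
    {"jaw": -0.2, "linear": [-0.17, 0, 0], "roll": 0},
    {"jaw": -0.2, "linear": [-0.27, 0, 0], "roll": 0},
    {"jaw": -0.2, "linear": [-0.37, 0, 0], "roll": 0},
    {"jaw": -0.2, "linear": [-0.47, 0, 0], "roll": 0},
    {"jaw": -0.2, "linear": [-0.55, 0, 0], "roll": 0},
    {"jaw": -0.2, "linear": [-0.55, -0.1, 0.05], "roll": 0},
    {"jaw": -0.2, "linear": [-0.55, -0.2, 0.1], "roll": 0},
    {"jaw": -0.2, "linear": [-0.55, -0.3, 0.15], "roll": 0},
    {"jaw": -0.2, "linear": [-0.55, -0.35, 0.15], "roll": 0},
    {"jaw": -0.2, "linear": [-0.55, -0.35, 0.15], "roll": 0},
    {"jaw": -0.2, "linear": [-0.55, -0.35, 0.15], "roll": 0}
  ]
}}

```text
t: 29.08
tool_pos: [0.7038, 0.065, 0.3423]
orientation: [0.005, 1.571, -0.008]
force: [0.5, 0.4, 0.2]
opening: 0.0557
```

```bash
python3 - <<'E'
from h import *
s,c=wrist('pics/w10.png');print(s['t'],s['opening'],s['tool_pos'])
np.save('w10.npy',c['W'])
E
```

```text
29.075 0.05571031556193726 [0.70382822 0.06499788 0.3423297 ]
```

View pics/w10.png

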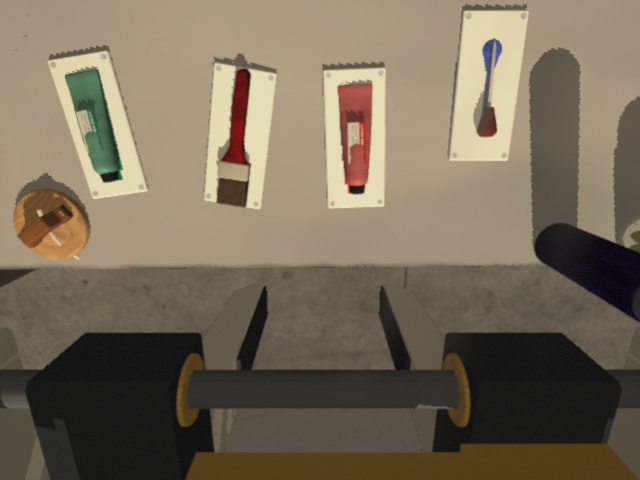

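All four pieces lie on their tiles: green (97,125), brush (238,137), red (355,137) and burin (490,95). Final check of offsets.

```bash
cat > m10.py <<'E'
exec(open('m.py').read().split('for n,L')[0])
c=ld('w10');im=c['pixels'];h,s,v=cv2.split(cv2.cvtColor(im,cv2.COLOR_BGR2HSV))
for n,b in(('green',(45,42,150,202)),('brush',(200,52,280,214)),('red',(318,60,390,212)),('burin',(445,2,532,166))):
    m=(v>150)&(s<75);print('T',n,rect(c,m,b,.006,close=9))
print('green',pca(c,((h>55)&(h<100)&(s>60))|(v<35),(60,62,125,184),.016))
print('red',pca(c,mask(im,'red')|(v<35),(330,80,378,196),.016))
print('brush',pca(c,(s>110)|(v<70)|mask(im,'red'),(214,66,256,209),.012))
print('brush ends',ray(c,[(242,69),(219,204),(246,207)],.012).round(4).tolist())
print('burin handle',pca(c,mask(im,'red'),(475,100,500,140),.018),'tip,end',ray(c,[(493,41)],.011).round(4),ray(c,[(487.5,137)],.018).round(4))
for n in('scene','side'):
    cv2.imwrite(f'pics/{n}2.png',fixed(n)['pixels'])
a=[cv2.imread(f'pics/scene2.png')[140:350,110:450],cv2.imread('pics/side2.png')[150:360,260:600]]
cv2.imwrite('pics/fin.png',cv2.resize(np.vstack(a),None,fx=1.4,fy=1.4))
d=[cv2.absdiff(cv2.imread(f'pics/scene{i}.png')[175:270,320:410],cv2.imread('pics/scene1.png')[175:270,320:410]).mean() for i in(1,2)]
E
python3 m10.py
```

```text
T green [ 613.7 -232.2  212.6  140.    -8.4]
T brush [632.6 -47.9 207.5 110.4  -2.5]
T red [ 6.370e+02  1.077e+02  1.916e+02  9.900e+01 -5.000e-01]
T burin [574.2 277.2 205.1 113.3   5. ]
green [ 618.9 -223.9  133.7   41.9    6.1]
red [637.3 107.1 134.2  40.1   1.3]
brush [607.6 -42.7 116.   35.9  -9.7]
brush ends [[0.551, -0.0342], [0.7201, -0.0781], [0.7246, -0.0414]]
burin handle [618.7 278.3  28.8  17.   -9.7] tip,end [[0.5224 0.2724]] [[0.6344 0.2764]]
```

View pics/fin.png

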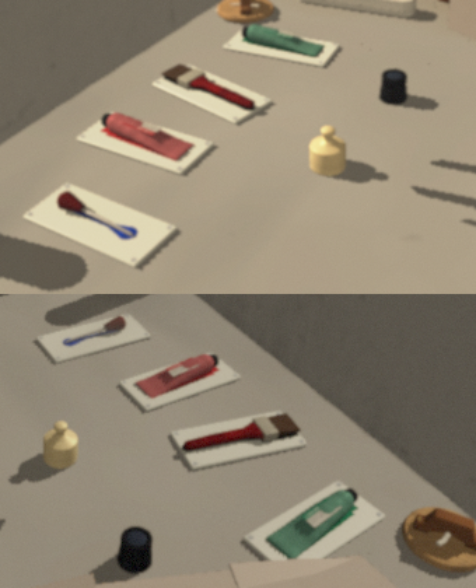

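The fixed cameras agree with the wrist view. All four pieces lie flat on their own tiles, and the weight at scene (343,248) and loupe at (391,201) have not moved. The jaws are open and clear, so I'm handing in.

```bash
python3 -c "
from plant import *
print(read_state()['t'],read_state()['opening']);print(close_job())"
```

```text
29.275 0.055716920925654646
the job is handed in; nothing more can be done
None
```

All four pieces are back on their own tiles and the job is handed in at about 29 s of the 106 s allowed; `close_job()` gives no verdict. The red tube, the larger green tube, the brush and the burin each went down in one try. The gripper is open and raised clear.

My last checks, from the final wrist picture unless noted:

| Piece | Centre offset from tile | Angle offset |
|---|---|---|
| Red tube | about 2 mm | under 1° (2.5° from an earlier picture) |
| Green tube | about 4 mm | about 2° |
| Brush | about 2 mm | about 1° |
| Burin (handle pointing the other way round) | about 2 mm | about 2.5° |

- **Weight and loupe:** in the scene picture both are within about 1 pixel of where they started.
- **Flatness:** I judged this only by eye, from the scene and side views; nothing looked tilted.
- **Checks that failed:** some automatic fits came out with the wrong size: all four tiles and the whole brush in the last picture, and the burin handle (reading -9.7°). I set these aside and used the earlier tile measurements and hand-picked end points. The green tube's position differed by about 4 mm between two views, still well inside the 15 mm limit.

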